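# Take the tab-locked cap off the water filter

### The arm

A 7-joint arm with a two-finger parallel gripper is mounted at the origin on a cart in front of the work surface, level with it; the furniture and walls round the work are solid. World frame = base frame: x ahead of the robot, y to its left, z up, the work surface at z = 0. Lengths are in m, angles in rad, forces in N, time in s.
With the tool pointing down it reaches from about 0.4 to 0.85 m from the base axis. Payload 10.4 kg.
Tool frame: the origin (TCP) lies between the finger pads; the fingertips stand manip.tcp_to_tips ahead of it and the grasp point (between the pads) lies 2 mm behind it (manip.tcp_to_tips is the distance from the TCP to the fingertips, in m); y points along the fingers, z is the direction in which the jaws open and shut, and the axes are right-handed (so a half turn about y gives the same grasp; the last joint's range is limited). The gripper opens to 85 mm and grips with 20 to 120 N. Pads are 22 mm wide; open, the fingers measure 114 mm over their backs; the gripper's body (76 mm by 85 mm) begins 54 mm behind the grasp point. The pads swing forward as they close: fully open they stand 13 mm farther back than shut.
Start: joints at [1.196, 0.332, -0.065, 1.46, 0.022, 1.35, -0.088], TCP at [0.215, -0.587, 0.248] pointing down, gripper open.
Joint ranges: [-2.6, 2.6], [-0.5, 2.12], [-1.47, 1.34], [0.16, 2.42], [-1.27, 4.41], [0.06, 2.06], [-2.6, 2.6]. Speed limits (rad/s): [2.22, 2.22, 2.79, 2.79, 3.14, 3.14, 3.14].

### API

Orientations are given as a unit quaternion [x, y, z, w].
In Python, from workcell import manip gives the robot as it stands. The module is installed in compiled form; this text tells all that it offers.
- The arm moves only by the tool move_arm, never from a script. Its argument "increments" is a list of rows, each an object with "offset": the shift along the tool's x, y, z in m, a list of three; "yaw": the turn about the tool's y in degrees; "jaw": the closure in counts, from 0 (fully open) to 255 (shut). In form: [{"offset": [tx, ty, tz], "yaw": yaw, "jaw": jaw}, ...]. A call has 1 to 10 rows; each row is the pose to reach, as a shift and turn from the pose measured when the call began, along the tool's axes at that moment; what a row does not reach only later rows make up. A row lasts 1/12 s, in which the tool goes at most 41.7 mm and 7.16 degrees, less where a joint would pass 70% of its speed; a pose out of reach is approached as far as the arm can. A call with a gripper value outside its range is refused whole. The fingers move at their own pace and stop on an object; "squeeze" is the grip in N (left out, the last holds). Time passes only in rows, so rows that repeat a pose let the fingers close. It gives the time, the measured TCP pose, the force and the opening at its end, in the units of the state.
- manip.get_obs(): the state, without advancing time (a new reading comes with each control period).
- manip.camera(name): name is "scene" or "top" or "wrist"; returns a dict with "pixels" (480x640x3 uint8, red, green, blue), "depth" (480x640 float32, m along the optical axis (not along the pixel's ray), 0 where there is no reading), "intrinsics" (3x3 intrinsics, pixels), "R" (3x3) and "t" (3): a world point X has camera coordinates R X + t; the wrist camera has in their place "mount" (4x4, takes a point from camera to tool coordinates, whose origin is the TCP and whose axes are the tool frame's). Camera axes: x right, y down, z forward; pixel columns grow to the right and rows downward; lengths in m; the calibration is good to about 2 mm. The wrist camera is an equidistant fisheye: a pixel r from the principal point sees the ray r / f radians off the axis. A picture is of the moment at which its call begins: read the wrist's pose just before it.
- manip.hand_in(): hands the job in, once; it reports no verdict.
Trained networks look in a picture, given as the dict that the camera call returned (one of the last four; its "shot" number tells which), for a name from the list of things; names that differ only in an ending like _2 or _b are one class to them, and where a whole thing is asked for, a point or a joint stands for the part that bears it (a point fixed in the world has none). Each returns a list of dicts, best first, with "confidence" (0 to 1); they miss things now and then, are a little off and sometimes report something else, mostly with a low value. They report only what shows in the picture. A call takes as long as a camera call. They do not tell look-alikes from the thing itself.
- manip.recognise(picture, query): "bbox" ([left, top, right, bottom] in pixels, round what is visible of it).
- manip.spot_point(picture, query): "centre" ([column, row] in pixels: a listed point, or the origin of a listed thing).
The state is a dict: "clock": time; "joint_pos": joint angles; "joint_velocities": joint speeds; "tau": joint torques, N m; "position": TCP position; "ee_rot": TCP orientation; "ft_force": force on the tool from outside, world axes, zero at the start; "torque": the same for the moment, N m; "grip_width": opening from 0.0 (shut) to 1.0 (fully open).
Only numpy, scipy, OpenCV 4.12 (cv2) and the standard library are available. Lean on these libraries where they do the work, as an engineer would, in place of code of your own. Each camera call takes 0.05 s, during which the arm holds its last target. There are 200 camera calls.

### The job

Open the worktop water filter for a cartridge change: squeeze the two orange tabs of its blue cap together, turn the cap anticlockwise (seen from above) until you feel its firm stop, then lift it straight off and set it down gently, upright and wholly on the wooden trivet. Don't force the cap against the filter, and leave the other things on the worktop where they are.

Things in the scene. Friction and masses are not known exactly. Their poses are not given: they have to be found in the camera images.
- filter: worktop water filter, fixed to the worktop: white housing, foot 112 mm across, waist 84 to 90 mm, steel outlet tube toward its -x. Origin at the centre of its foot, z up. The cap sits on a hidden post (34 mm diameter, top 110 mm above the origin) with about 1.5 mm play all round. More than 45 N between cap and filter (push, pull or twist) breaks it.
- collar_top (a point): centre of the filter's grey collar, in the plane of its top, 90 mm above the worktop. Collar 72 mm inside, 82 mm outside, 20 mm high, two notches in its rim at the filter's +y and -y that lock the cap's tab tongues. Fingertips must stay above it.
- cap: blue cap on the filter, 0.07 to 0.14 kg, seated at the start with the filter's yaw. Origin on its axis at its flat underside, 72 mm above the worktop when seated; skirt 48 mm across, 46 mm high; two feet at local +x and -x reach 33.5 mm from the axis. Turns anticlockwise from above once both tabs are pressed; the rest under cap_top.
- tab_a_face (a point): middle of the upright outer face of the orange spring tab at the cap's local +y: 18 mm wide, 17.5 mm high (20 to 37 mm above the cap's origin), 34 mm from the axis. Moves straight inward up to 5.5 mm, 6 N at first, 13 N pressed home; its tongue (39.5 mm from the axis, 12.5 to 18 mm above the cap's origin) leaves the collar's notch after 4 mm.
- tab_b_face (a point): the same for the tab at the cap's local -y. Faces 68 mm apart when free, 57 mm with both pressed home. Both must be pressed: a grip off-centre by more than about 1 mm presses one only, and pushes the cap sideways on its post (felt as a side force). Closing fast can drag the cap down hard: squeeze bit by bit.
- cap_top (a point): middle of the cap's round top (52 mm across, white ridge along local x), 46 mm above its origin. Hidden lugs hold the cap down until it is within 0.12 rad of a firm stop, to be felt as a rising moment; the stop lies 0.65 to 1.3 rad of turn from the start and differs each time. Eased back a hair from the stop it lifts straight off, clear of the post after 40 mm.
- trivet: round dark-wood trivet, 171 mm across, 20 mm high, lying flat on the worktop and not slipping (fixed). Origin at the centre of its underside, z up.
- egg_cup: blue egg cup, 49 mm across, 53 mm high; bystander. Origin at the centre of its underside.
- timer: red and white kitchen timer, 62 mm across, 49 mm high; bystander. Origin at the centre of its underside.
- tomato_tin: small tin with a red and white label, 57 mm across, 72 mm high; bystander. Origin at the centre of its underside.
Things that resemble listed ones, but are neither listed nor needed, are in the scene too. There is more than one size of the cap; the job needs the larger.

How it is judged:
By the outcome, as a careful person would: the job done as asked, in the order asked, and still so for the second after the job is handed in, with the robot touching nothing.
It also fails if it takes over 72 s, if anything falls off the work surface, if the arm or the gripper's body presses on something with over 40 N, if the wrist force passes 120 N, or if a joint passes its speed limit or range.

## Working session

There is one attempt and no reset: what is moved stays moved. The work goes in short steps, Python scripts to look and compute and a tool call to move; the robot and the scene stay as the last step left them, time stands still between calls to the robot, and variables do not carry over. Pictures are saved under pics/ and viewed, about 8 in all and at most 12, crops included, and the job is handed in when it is done.

Besides the shell and the picture viewer there is one more tool, called after "Call:" as name(argument=value, ...), one argument or row to a line, values as JSON. move_arm: Moves the arm, as the interface text tells. Its arguments: {"type":"object","properties":{"increments":{"type":"array","items":{"type":"object","properties":{"offset":{"type":"array","items":{"type":"number"}},"yaw":{"type":"number"},"jaw":{"type":"number"}}}},"squeeze":{"type":"number"}},"required":["increments"]}

```bash
mkdir -p pics && cat > h.py <<'E'
import numpy as np, cv2
from workcell import manip
from scipy.spatial.transform import Rotation as Rn
def save(c,name,crop=None,s=1):
    im=c["pixels"][:,:,::-1]
    if crop: l,t,r,b=crop; im=im[t:b,l:r]
    cv2.imwrite("pics/"+name,cv2.resize(im,None,fx=s,fy=s,interpolation=cv2.INTER_CUBIC))
def world(c,px,z=None,d=None):
    K=c["intrinsics"]; R=np.array(c["R"]); t=np.array(c["t"])
    ray=np.linalg.inv(K)@np.array([px[0],px[1],1.0])
    if z is None:
        if d is None:
            v,u=int(round(px[1])),int(round(px[0])); w=c["depth"][v-1:v+2,u-1:u+2]; d=np.median(w)
        return R.T@(ray*d-t)
    o=-R.T@t; dr=R.T@ray
    return o+dr*(z-o[2])/dr[2]
E
python3 - <<'E'
from h import *
o=manip.get_obs(); print({k:np.round(v,3) for k,v in o.items()}); print(manip.tcp_to_tips)
ims=[]
for n in ("scene","top"):
    c=manip.camera(n); save(c,n+"1.png")
    for q in ["filter","collar_top","cap","cap_top","tab_a_face","trivet","egg_cup","timer","tomato_tin"]:
        print(n,q)
        for r in manip.spot_point(c,q)[:4]:
            print("   pt",np.round(r["centre"]),round(r["confidence"],2),np.round(world(c,r["centre"]),3))
E
```

```text
{'clock': np.float64(0.0), 'joint_pos': array([ 1.196,  0.333, -0.065,  1.461,  0.022,  1.35 , -0.089]), 'joint_velocities': array([ 0.001,  0.001, -0.001,  0.001,  0.001,  0.001,  0.001]), 'tau': array([-1.0000e-03, -6.2544e+01,  4.9000e-02, -3.9160e+01,  1.6000e-02,
        1.0000e-02, -0.0000e+00]), 'position': array([ 0.215, -0.586,  0.248]), 'ee_rot': array([-0.124,  0.697, -0.696,  0.124]), 'ft_force': array([ 0.564, -0.617, -0.297]), 'torque': array([ 0.004, -0.02 , -0.019]), 'grip_width': np.float64(1.002)}
0.017
scene filter
   pt [368. 303.] 0.61 [ 0.522 -0.076  0.032]
scene collar_top
scene cap
   pt [349. 363.] 0.88 [ 0.411 -0.126  0.018]
   pt [372. 265.] 0.66 [ 0.539 -0.066  0.085]
scene cap_top
   pt [375. 236.] 0.88 [ 0.565 -0.05   0.118]
   pt [261. 264.] 0.62 [0.509 0.136 0.018]
   pt [370. 305.] 0.6 [ 0.522 -0.079  0.03 ]
   pt [349. 345.] 0.59 [ 0.425 -0.115  0.034]
scene tab_a_face
   pt [357. 241.] 0.53 [ 0.555 -0.026  0.105]
   pt [333. 348.] 0.45 [ 0.415 -0.097  0.026]
scene trivet
   pt [261. 264.] 0.65 [0.509 0.137 0.019]
   pt [204. 310.] 0.39 [0.358 0.098 
[... 170 characters left out ...]
0.068  0.117]
top filter
   pt [356. 257.] 0.9 [ 0.556 -0.045  0.117]
top collar_top
   pt [361. 255.] 0.78 [ 0.56  -0.053  0.119]
top cap
   pt [362. 258.] 0.93 [ 0.555 -0.056  0.12 ]
   pt [390. 333.] 0.58 [ 0.429 -0.111  0.035]
top cap_top
   pt [361. 251.] 0.67 [ 0.567 -0.054  0.118]
   pt [393. 333.] 0.6 [ 0.429 -0.117  0.033]
top tab_a_face
   pt [346. 258.] 0.61 [ 0.558 -0.031  0.07 ]
   pt [383. 339.] 0.6 [ 0.418 -0.1    0.025]
top trivet
   pt [243. 274.] 0.96 [0.534 0.152 0.019]
top egg_cup
   pt [326. 360.] 0.7 [0.381 0.002 0.025]
top timer
   pt [261. 360.] 0.66 [0.384 0.115 0.048]
   pt [246. 273.] 0.5 [0.536 0.145 0.02 ]
top tomato_tin
   pt [297. 164.] 0.96 [0.723 0.052 0.07 ]
```

View pics/scene1.png

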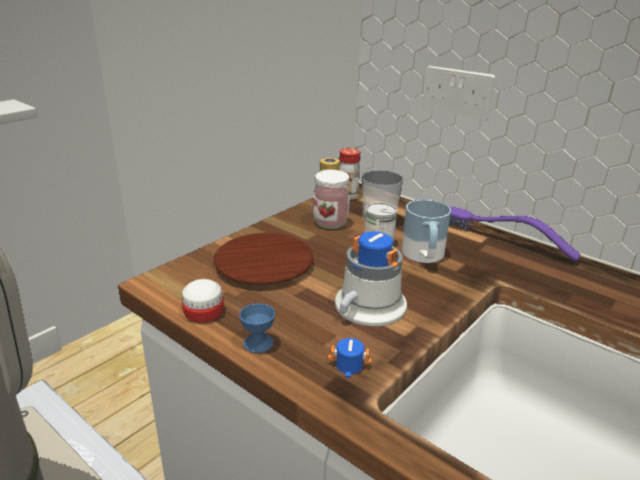

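View pics/top1.png

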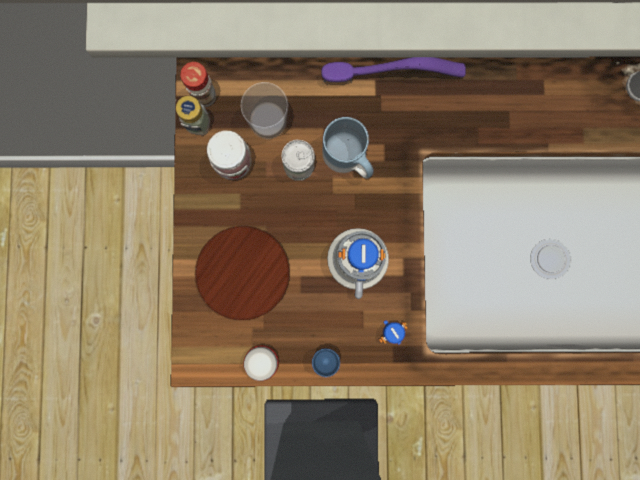

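```bash
python3 - <<'E'
from h import *
o=manip.get_obs(); R=Rn.from_quat(o["ee_rot"]).as_matrix(); print(R.round(3))
c=manip.camera("top"); save(c,"cap_top.png",(300,210,440,360),4)
K=c["intrinsics"];print(K, c["R"],c["t"])
hsv=cv2.cvtColor(c["pixels"],cv2.COLOR_RGB2HSV)
def cloud(mask):
    v,u=np.nonzero(mask); d=c["depth"][v,u]; ok=d>0; u,v,d=u[ok],v[ok],d[ok]
    P=(np.linalg.inv(K)@np.stack([u,v,np.ones_like(u)]).astype(float))*d
    return (np.array(c["R"]).T@(P-np.array(c["t"])[:,None])).T
m=np.zeros((480,640),bool); m[225:290,325:395]=1
blue=m&(hsv[...,0]>100)&(hsv[...,0]<130)&(hsv[...,1]>140)
# fill ridge
P=cloud(blue); P=P[P[:,2]>0.11]; print("blue top",len(P),P.mean(0),P.min(0),P.max(0),"circ",(P.min(0)+P.max(0))/2)
mm=blue.astype(np.uint8); cn=max(cv2.findContours(mm,0,2)[0],key=cv2.contourArea); (cx,cy),r=cv2.minEnclosingCircle(cn); print(cx,cy,r,world(c,(cx,cy),z=.118), world(c,(cx+r,cy),z=.118)-world(c,(cx,cy),z=.118))
org=m&(hsv[...,0]>5)&(hsv[...,0]<20)&(hsv[...,1]>150); 
P=cloud(org); A=P[P[:,1]>-.055];B=P[P[:,1]<-.055]
for q in(A,B): print("tab",len(q),q.mean(0),q.min(0),q.max(0))
rid=cv2.drawContours(np.zeros_like(mm),[cn],-1,1,-1).astype(bool)&(hsv[...,1]<100)
P=cloud(rid); w,V=np.linalg.eigh(np.cov(P[:,:2].T)); print("ridge",len(P),P.mean(0),V[:,1],np.degrees(np.arctan2(V[1,1],V[0,1])))
m2=np.zeros((480,640),bool); m2[215:330,185:300]=1
P=cloud(m2); P=P[(P[:,2]>.014)&(P[:,2]<.03)]; print("trivet",len(P),P.mean(0),(P.min(0)+P.max(0))/2,P.max(0)-P.min(0))
# white foot/collar
P=cloud(m); F=P[(P[:,2]>.085)&(P[:,2]<.095)]; print("collar",len(F),(F.min(0)+F.max(0))/2,np.ptp(F,axis=0))
E
```

```text
[[-0.939  0.     0.345]
 [-0.345 -0.    -0.939]
 [-0.    -1.     0.   ]]
[[581.40275855   0.         313.78399606]
 [  0.         581.40275855 249.8433814 ]
 [  0.           0.           1.        ]] [[-0.00351313 -0.99997645  0.00589557]
 [-0.99589871  0.00296568 -0.09042658]
 [ 0.09040697 -0.00618907 -0.99588567]] [0.02504537 0.57663051 1.01922834]
blue top 613 [ 0.56169006 -0.05623863  0.11764763] [ 0.53836558 -0.0802043   0.1109016 ] [ 0.5865028  -0.03232029  0.12293767] circ [ 0.56243419 -0.05626229  0.11691964]
362.5 255.0 16.37843894958496 [ 0.55963983 -0.05604985  0.118     ] [-8.13858705e-05 -2.68549827e-02  0.00000000e+00]
tab 58 [ 0.57880618 -0.01827903  0.06641251] [ 0.55543739 -0.02944689 -0.00398293] [0.62527524 0.00235304 0.11029467]
tab 48 [ 0.58117227 -0.09247393  0.06448203] [ 0.5536293  -0.12364289 -0.00255025] [ 0.6252574  -0.06445203  0.11143781]
ridge 73 [ 0.56264173 -0.05759886  0.11900415] [-0.99983572  0.01812558] 178.96142372458817
trivet 6949 [0.53711404 0.15336666 0.01981065] [0.53753311 0.15387456 0.02064488] [0.1684176  0.16839728 0.01325028]
collar 468 [ 0.56137619 -0.05647316  0.08986941] [0.08311787 0.08134144 0.00972814]
```

View pics/cap_top.png

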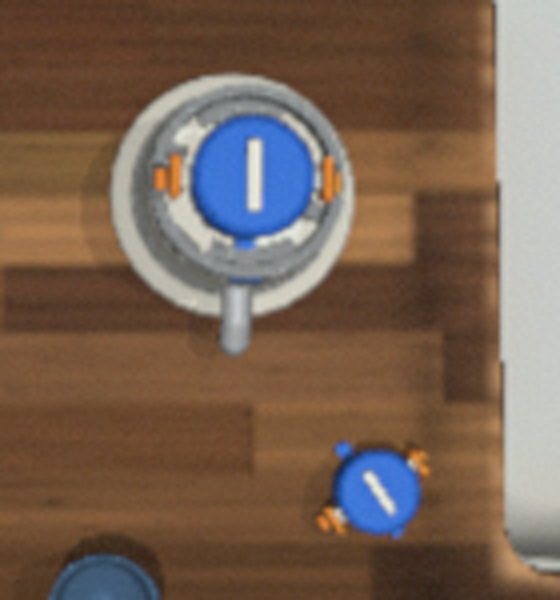

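The job's cap is the one seated at top-camera (362,255): 52 mm top, in the collar. The look-alike at (393,333) is loose and visibly smaller, so I leave it alone. Trivet centre is (0.537, 0.154). I'm moving above the filter.

Call:
move_arm(
  increments=[
    {"offset":[-0.013,0,-0.009],"yaw":1,"jaw":60},
    {"offset":[-0.036,0,-0.027],"yaw":2,"jaw":60},
    {"offset":[-0.064,0,-0.048],"yaw":3,"jaw":60},
    {"offset":[-0.094,0,-0.07],"yaw":4,"jaw":60},
    {"offset":[-0.124,0,-0.092],"yaw":5,"jaw":60},
    {"offset":[-0.155,0,-0.115],"yaw":6,"jaw":60},
    {"offset":[-0.186,0,-0.138],"yaw":7.5,"jaw":60},
    {"offset":[-0.217,0,-0.161],"yaw":9,"jaw":60},
    {"offset":[-0.248,0,-0.184],"yaw":10.5,"jaw":60},
    {"offset":[-0.275,0,-0.205],"yaw":12,"jaw":60},
  ],
  squeeze=20,
)

```text
clock: 1.88
position: [0.4041, -0.2972, 0.2487]
ee_rot: [0.05, -0.705, 0.705, -0.05]
ft_force: [0.4, -1.7, 1.2]
grip_width: 0.765
```

Call:
move_arm(
  increments=[
    {"offset":[-0.015,0.0,-0.017],"yaw":1,"jaw":60},
    {"offset":[-0.038,0.0,-0.043],"yaw":2,"jaw":60},
    {"offset":[-0.063,0.005,-0.072],"yaw":3,"jaw":60},
    {"offset":[-0.088,0.01,-0.1],"yaw":4,"jaw":60},
    {"offset":[-0.113,0.015,-0.129],"yaw":5,"jaw":60},
    {"offset":[-0.138,0.02,-0.157],"yaw":6,"jaw":60},
    {"offset":[-0.161,0.025,-0.183],"yaw":7,"jaw":60},
    {"offset":[-0.18,0.03,-0.205],"yaw":8.1,"jaw":60},
    {"offset":[-0.19,0.03,-0.2165],"yaw":8.1,"jaw":60},
    {"offset":[-0.19,0.03,-0.2165],"yaw":8.1,"jaw":60},
  ],
)

```text
clock: 2.72
position: [0.5627, -0.0516, 0.2183]
ee_rot: [-0.002, 0.708, -0.707, 0.002]
ft_force: [-0.0, 0.4, 0.1]
grip_width: 0.767
```

```bash
cat >> h.py <<'E'
def wr(c,px,o,d=None):
    """wrist pixel -> (tool point, world point), using depth"""
    K=c["intrinsics"]; M=np.array(c["mount"]); x=(px[0]-K[0][2]); y=(px[1]-K[1][2]); r=np.hypot(x,y); th=r/K[0][0]
    ray=np.array([np.sin(th)*x/max(r,1e-9),np.sin(th)*y/max(r,1e-9),np.cos(th)])
    if d is None: v,u=int(round(px[1])),int(round(px[0])); d=np.median(c["depth"][v-1:v+2,u-1:u+2])
    p=M[:3,:3]@(ray*d/ray[2])+M[:3,3]
    return p, Rn.from_quat(o["ee_rot"]).apply(p)+o["position"]
E
python3 - <<'E'
from h import *
o=manip.get_obs(); print({k:np.round(o[k],4) for k in("clock","position","ee_rot","ft_force","grip_width","joint_pos")}); print(Rn.from_quat(o["ee_rot"]).as_matrix().round(3))
c=manip.camera("wrist"); save(c,"w1.png"); print(c["intrinsics"],c["mount"])
for q in["cap_top","tab_a_face","tab_b_face","collar_top"]:
    for r in manip.spot_point(c,q)[:3]: print(q,np.round(r["centre"],1),round(r["confidence"],2),wr(c,r["centre"],o)[1].round(4))
E
```

```text
{'clock': np.float64(2.7167), 'position': array([ 0.5627, -0.0516,  0.2183]), 'ee_rot': array([-0.002 ,  0.7077, -0.7065,  0.0025]), 'ft_force': array([-0.0112,  0.4113,  0.0685]), 'grip_width': np.float64(0.7671), 'joint_pos': array([ 0.4512,  0.2612, -0.5154,  1.6434,  0.1319,  1.2713, -1.653 ])}
[[-1.     0.001  0.006]
 [-0.006  0.002 -1.   ]
 [-0.001 -1.    -0.002]]
[[371.64829954   0.         320.08810902]
 [  0.         371.64829954 237.91705749]
 [  0.           0.           1.        ]] [[-8.79237016e-04  9.64813956e-01  2.62932038e-01 -6.73442041e-02]
 [ 1.79703762e-04 -2.62931983e-01  9.64814355e-01 -1.25293657e-01]
 [ 9.99999597e-01  8.95550371e-04  5.77988342e-05 -6.28036523e-05]
 [ 0.00000000e+00  0.00000000e+00  0.00000000e+00  1.00000000e+00]]
cap_top [325.7 252.5] 0.9 [ 0.5596 -0.0549  0.1201]
cap_top [384.7 354.7] 0.61 [ 0.4261 -0.1163  0.0336]
tab_a_face [275.6 235.4] 0.61 [ 0.5674 -0.022   0.108 ]
tab_a_face [363.2 361.1] 0.56 [ 3.96e-01 -9.99e-02 -1.00e-04]
tab_b_face [376.9 243.6] 0.51 [ 0.5623 -0.0891  0.108 ]
```

View pics/w1.png

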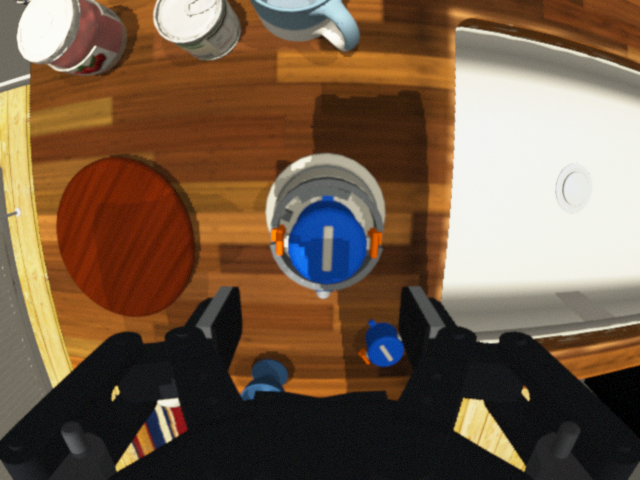

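```bash
cat >> h.py <<'E'
def wcloud(c,o,mask):
    v,u=np.nonzero(mask&(c["depth"]>0)); K=c["intrinsics"]; M=np.array(c["mount"])
    x=u-K[0][2]; y=v-K[1][2]; r=np.hypot(x,y)+1e-9; th=r/K[0][0]; d=c["depth"][v,u]
    p=np.stack([np.tan(th)*x/r*d,np.tan(th)*y/r*d,d],1)@M[:3,:3].T+M[:3,3]
    return p, Rn.from_quat(o["ee_rot"]).apply(p)+o["position"]
def capfit(c,o,box=(200,120,460,330),zmin=.112):
    hsv=cv2.cvtColor(c["pixels"],cv2.COLOR_RGB2HSV); m=np.zeros((480,640),bool); l,t,r,b=box; m[t:b,l:r]=1
    bl=m&(hsv[...,0]>100)&(hsv[...,0]<130)&(hsv[...,1]>140); _,W=wcloud(c,o,bl); W=W[W[:,2]>zmin]
    (cx,cy),rad=cv2.minEnclosingCircle(W[:,:2].astype(np.float32)); print("top",len(W),round(cx,4),round(cy,4),round(rad,4),W[:,2].mean().round(4))
    og=m&(hsv[...,0]>5)&(hsv[...,0]<18)&(hsv[...,1]>170); n,lab,st,ce=cv2.connectedComponentsWithStats(og.astype(np.uint8))
    for i in np.argsort(-st[1:,4])[:2]+1:
        _,W=wcloud(c,o,lab==i); W=W[W[:,2]>zmin-.03]; 
        if len(W): print("orange",len(W),ce[i].round(1),np.median(W,0).round(4),W.min(0).round(4),W.max(0).round(4))
E
python3 - <<'E'
from h import *
o=manip.get_obs(); c=manip.camera("wrist"); capfit(c,o)
P,_=wcloud(c,o,np.ones((480,640),bool))
for s in(-1,1):
    q=P[(np.abs(P[:,0])<.012)&(s*P[:,2]>.02)&(s*P[:,2]<.06)&(P[:,1]<.05)]; print("tip",s,len(q), np.percentile(q[:,1],[50,95,99,100]).round(4) if len(q) else "", np.abs(q[:,2]).min().round(4) if len(q) else "")
E
```

```text
top 4222 0.5665 -0.0575 0.0335 0.1176
orange 611 [318.2 216.4] [ 0.5637 -0.0263  0.1078] [ 0.5449 -0.1007  0.0823] [ 0.5735 -0.0114  0.219 ]
tip -1 13306 [-0.0608 -0.0038  0.0062  0.0118] 0.0206
tip 1 13112 [-0.0607 -0.0038  0.006   0.0118] 0.0206
```

Call:
move_arm(
  increments=[
    {"offset":[0.0005,0.012,0.0025],"yaw":-0.1,"jaw":0},
    {"offset":[0.001,0.03,0.0047],"yaw":-0.2,"jaw":0},
    {"offset":[0.001,0.048,0.0047],"yaw":-0.3,"jaw":0},
    {"offset":[0.001,0.05,0.0047],"yaw":-0.3,"jaw":0},
    {"offset":[0.001,0.05,0.0047],"yaw":-0.3,"jaw":0},
  ],
)

```text
clock: 3.43
position: [0.5592, -0.0629, 0.1675]
ee_rot: [0.002, -0.707, 0.707, -0.001]
ft_force: [0.6, -0.5, -0.3]
grip_width: 0.997
```

```bash
cat >> h.py <<'E'
def capfit2(c,o,ztop=.118,ctr=(.5615,-.0563)):
    hsv=cv2.cvtColor(c["pixels"],cv2.COLOR_RGB2HSV); P,W=wcloud(c,o,np.ones((480,640),bool)); v,u=np.nonzero(c["depth"]>0); H=hsv[v,u]
    near=np.hypot(W[:,0]-ctr[0],W[:,1]-ctr[1])<.045
    b=near&(H[:,0]>100)&(H[:,0]<130)&(H[:,1]>140)&(abs(W[:,2]-ztop)<.003); w=W[b]
    if len(w): print("top",len(w),"mid",((np.percentile(w,.7,axis=0)+np.percentile(w,99.3,axis=0))/2).round(4),"size",(np.percentile(w,99.3,axis=0)-np.percentile(w,.7,axis=0)).round(4))
    g=near&(H[:,0]>3)&(H[:,0]<20)&(H[:,1]>150)&(W[:,2]>ztop-.03)&(W[:,2]<ztop)
    i=W[:,1]>ctr[1]; T=[]
    d=o["ee_rot"]; zt=Rn.from_quat(d).apply([0,0,1]); s=(W-np.array([*ctr,0]))@zt
    for sg in(-1,1):
        w=W[g&(sg*s>0)]
        if len(w): T.append(w.mean(0)); print("tab",sg,len(w),w.mean(0).round(4),"radial",np.percentile(sg*s[g&(sg*s>0)],[2,50,98]).round(4))
    if len(T)==2: print("mid",((T[0]+T[1])/2).round(4),"yaw err deg",np.degrees(np.arctan2(T[0][0]-T[1][0],T[0][1]-T[1][1])).round(2))
    r=near&(H[:,1]<70)&(H[:,2]>150)&(abs(W[:,2]-ztop-.001)<.003)&(np.hypot(W[:,0]-ctr[0],W[:,1]-ctr[1])<.024); w=W[r]
    if len(w)>20:
        e,V=np.linalg.eigh(np.cov(w[:,:2].T)); print("ridge",len(w),w.mean(0).round(4),np.degrees(np.arctan2(V[1,1],V[0,1])).round(2))
E
python3 - <<'E'
from h import *
o=manip.get_obs(); print({k:np.round(o[k],4) for k in("clock","position","ee_rot","ft_force","grip_width")})
c=manip.camera("wrist"); save(c,"w2.png",(160,100,480,340),2); capfit2(c,o)
P,_=wcloud(c,o,np.ones((480,640),bool))
for s in(-1,1):
    q=P[(np.abs(P[:,0])<.012)&(s*P[:,2]>.038)&(s*P[:,2]<.06)&(P[:,1]<.03)]; print("tip",s,len(q), np.percentile(q[:,1],[50,95,99,100]).round(4))
E
```

```text
{'clock': np.float64(3.4333), 'position': array([ 0.5592, -0.0629,  0.1675]), 'ee_rot': array([ 1.700e-03, -7.068e-01,  7.074e-01, -5.000e-04]), 'ft_force': array([ 0.5876, -0.4771, -0.3475]), 'grip_width': np.float64(0.9974)}
top 6306 mid [ 0.5627 -0.0555  0.1171] size [0.0468 0.0471 0.0039]
tab -1 428 [ 0.5644 -0.0239  0.1042] radial [0.0298 0.0317 0.0395]
tab 1 444 [ 0.5626 -0.0879  0.1034] radial [0.0288 0.0309 0.0383]
mid [ 0.5635 -0.0559  0.1038] yaw err deg 1.62
ridge 179 [ 0.5708 -0.0558  0.1196] 176.18
tip -1 8165 [-0.0497 -0.0047  0.0015  0.0048]
tip 1 8110 [-0.0499 -0.0045  0.0017  0.0051]
```

View pics/w2.png

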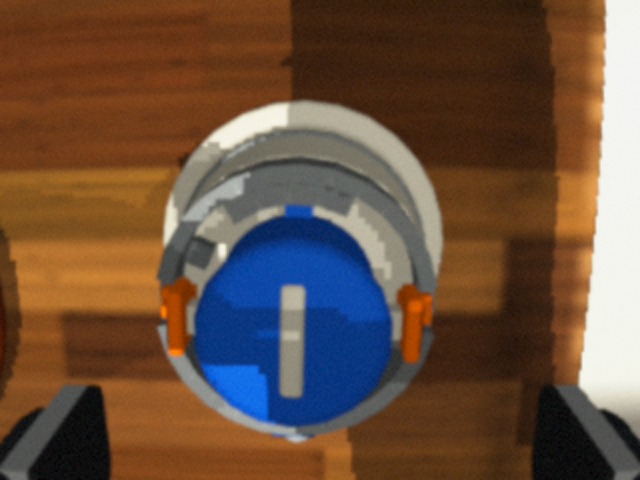

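```bash
python3 - <<'E'
from h import *
for i in range(2):
    o=manip.get_obs(); print({k:np.round(o[k],4) for k in("clock","position","ft_force","joint_velocities")}); z=Rn.from_quat(o["ee_rot"]).apply([0,0,1]); print(z.round(4),np.degrees(np.arctan2(z[1],z[0])).round(2)); c=manip.camera("wrist"); capfit2(c,o)
E
```

```text
{'clock': np.float64(3.4833), 'position': array([ 0.56  , -0.0626,  0.1688]), 'ft_force': array([ 0.5764,  0.1105, -0.0792]), 'joint_velocities': array([-0.0027, -0.0154, -0.006 , -0.0246, -0.0015,  0.0056, -0.0012])}
[ 0.0034 -1.      0.001 ] -89.81
top 6192 mid [ 0.5626 -0.0555  0.1172] size [0.0467 0.0472 0.0039]
tab -1 420 [ 0.5645 -0.0238  0.1041] radial [0.0297 0.0317 0.0396]
tab 1 440 [ 0.5626 -0.0879  0.1034] radial [0.0289 0.031  0.0384]
mid [ 0.5636 -0.0558  0.1038] yaw err deg 1.75
ridge 154 [ 0.5713 -0.0557  0.1196] 172.48
{'clock': np.float64(3.5333), 'position': array([ 0.5605, -0.0624,  0.1695]), 'ft_force': array([-0.5431, -0.1544,  0.971 ]), 'joint_velocities': array([-0.0036, -0.0102, -0.0032, -0.011 , -0.0011,  0.0008, -0.    ])}
[ 0.0036 -1.      0.0012] -89.79
top 6160 mid [ 0.5627 -0.0556  0.1171] size [0.0468 0.0472 0.0039]
tab -1 421 [ 0.5646 -0.0238  0.1045] radial [0.0297 0.0317 0.0394]
tab 1 435 [ 0.5626 -0.0879  0.1034] radial [0.0289 0.031  0.0383]
mid [ 0.5636 -0.0559  0.104 ] yaw err deg 1.8
ridge 151 [ 0.5718 -0.0558  0.1197] 172.84
```

Call:
move_arm(
  increments=[
    {"offset":[-0.0005,0.0,-0.003],"yaw":0.7,"jaw":15},
    {"offset":[-0.0015,0.008,-0.0066],"yaw":1.5,"jaw":15},
    {"offset":[-0.0015,0.022,-0.0066],"yaw":1.5,"jaw":15},
    {"offset":[-0.0015,0.036,-0.0066],"yaw":1.5,"jaw":15},
    {"offset":[-0.0015,0.048,-0.0066],"yaw":1.5,"jaw":15},
    {"offset":[-0.0015,0.054,-0.0066],"yaw":1.5,"jaw":15},
    {"offset":[-0.0015,0.056,-0.0066],"yaw":1.5,"jaw":15},
    {"offset":[-0.0015,0.057,-0.0066],"yaw":1.5,"jaw":15},
    {"offset":[-0.0015,0.057,-0.0066],"yaw":1.5,"jaw":15},
    {"offset":[-0.0015,0.057,-0.0066],"yaw":1.5,"jaw":15},
  ],
)

```text
clock: 4.42
position: [0.5628, -0.0558, 0.1135]
ee_rot: [-0.009, -0.707, 0.708, 0.007]
ft_force: [-0.2, 0.4, -0.5]
grip_width: 0.943
```

```bash
cat >> h.py <<'E'
def st():
    o=manip.get_obs(); R=Rn.from_quat(o["ee_rot"]).as_matrix(); z=R[:,2]
    print("t",o["clock"].round(2),"p",o["position"].round(4),"zang",np.degrees(np.arctan2(z[1],z[0])).round(2),"tilt",R[0,1].round(4),R[1,1].round(4),"F",o["ft_force"].round(1),"Ftool",(R.T@o["ft_force"]).round(1),"M",o["torque"].round(2),"mm",(85*o["grip_width"]).round(2),"q7",o["joint_pos"][6].round(2)); return o
E
python3 - <<'E'
from h import *
o=st(); c=manip.camera("wrist"); save(c,"w3.png",(160,120,480,360),2); capfit2(c,o); o=st()
E
```

```text
Traceback (most recent call last):
  File "h.py", line 54, in st
    print("t",o["clock"].round(2),"p",o["position"].round(4),"zang",np.degrees(np.arctan2(z[1],z[0])).round(2),"tilt",R[0,1].round(4),R[1,1].round(4),"F",o["ft_force"].round(1),"Ftool",(R.T@o["ft_force"]).round(1),"M",o["torque"].round(2),"mm",(85*o["grip_width"]).round(2),"q7",o["joint_pos"][6].round(2)); return o
              ^^^^^^^^^^^^^^^^
AttributeError: 'float' object has no attribute 'round'
```

```bash
sed -i 's/o\["clock"\].round(2)/round(o["clock"],2)/; s/(85\*o\["grip_width"\]).round(2)/round(85*o["grip_width"],2)/' h.py && python3 - <<'E'
from h import *
o=st(); c=manip.camera("wrist"); save(c,"w3.png",(160,120,480,400),2); capfit2(c,o); o=st()
E
```

```text
t 4.42 p [ 0.5628 -0.0558  0.1135] zang -91.29 tilt 0.0033 -0.0014 F [-0.2  0.4 -0.5] Ftool [ 0.2  0.5 -0.3] M [-0.04  0.   -0.01] mm 80.17 q7 -1.72
top 10660 mid [ 0.563  -0.0556  0.1171] size [0.0463 0.0473 0.0038]
tab -1 821 [ 0.565  -0.0236  0.104 ] radial [0.0299 0.0318 0.0407]
tab 1 798 [ 0.5634 -0.0874  0.1041] radial [0.0287 0.0305 0.0395]
mid [ 0.5642 -0.0555  0.1041] yaw err deg 1.49
t 4.47 p [ 0.5627 -0.0558  0.1135] zang -91.29 tilt 0.0034 -0.0014 F [-0.   0.2 -1.2] Ftool [ 0.   1.2 -0.2] M [-0.03 -0.02  0.02] mm 80.01 q7 -1.72
```

View pics/w3.png

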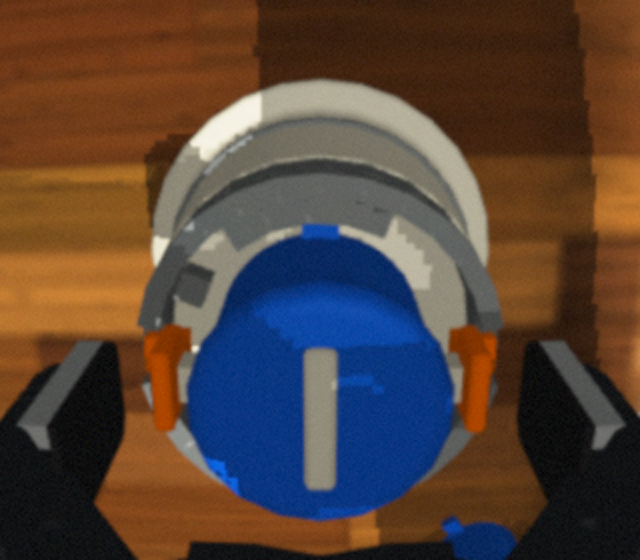

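Call:
move_arm(
  increments=[
    {"offset":[-0.0003,0.003,0],"yaw":0.2,"jaw":20},
    {"offset":[-0.0003,0.006,0],"yaw":0.2,"jaw":30},
    {"offset":[-0.0003,0.0065,0],"yaw":0.2,"jaw":40},
    {"offset":[-0.0003,0.0065,0],"yaw":0.2,"jaw":46},
    {"offset":[-0.0003,0.0065,0],"yaw":0.2,"jaw":48},
    {"offset":[-0.0003,0.0065,0],"yaw":0.2,"jaw":50},
    {"offset":[-0.0003,0.0065,0],"yaw":0.2,"jaw":51},
  ],
  squeeze=20,
)

```text
clock: 5.05
position: [0.5631, -0.0558, 0.1071]
ee_rot: [-0.01, -0.707, 0.708, 0.008]
ft_force: [0.2, 0.4, 0.3]
grip_width: 0.803
```

```bash
python3 -c "
from h import *
st(); c=manip.camera('wrist'); o=st(); capfit2(c,o)"
```

```text
t 5.05 p [ 0.5631 -0.0558  0.1071] zang -91.49 tilt 0.0034 -0.0014 F [0.2 0.4 0.3] Ftool [-0.2 -0.3 -0.4] M [0.01 0.01 0.04] mm 68.27 q7 -1.73
t 5.1 p [ 0.5631 -0.0558  0.1071] zang -91.49 tilt 0.0035 -0.0015 F [-0.   0.7 -0.2] Ftool [ 0.   0.2 -0.7] M [ 0.01  0.03 -0.03] mm 67.79 q7 -1.73
top 11403 mid [ 0.563  -0.0557  0.1171] size [0.0463 0.0471 0.0038]
tab -1 858 [ 0.5651 -0.0244  0.1052] radial [0.0299 0.0315 0.0348]
tab 1 859 [ 0.5635 -0.0869  0.1051] radial [0.0287 0.0304 0.0339]
mid [ 0.5643 -0.0557  0.1051] yaw err deg 1.45
```

Call:
move_arm(
  increments=[
    {"offset":[0,0,0],"yaw":0,"jaw":53},
    {"offset":[0,-0.0002,0],"yaw":0,"jaw":54},
    {"offset":[0,-0.0002,0],"yaw":0,"jaw":55},
    {"offset":[0,-0.0004,0],"yaw":0,"jaw":56},
    {"offset":[0,-0.0004,0],"yaw":0,"jaw":57},
  ],
)

```text
clock: 5.52
position: [0.5632, -0.0558, 0.1076]
ee_rot: [-0.011, -0.707, 0.708, 0.008]
ft_force: [-0.3, -1.0, 2.5]
grip_width: 0.779
```

```bash
python3 -c "
from h import *
st()"
```

```text
t 5.52 p [ 0.5632 -0.0558  0.1076] zang -91.49 tilt 0.0037 -0.0014 F [-0.3 -1.   2.5] Ftool [ 0.3 -2.5  1. ] M [ 0.14  0.23 -0.02] mm 66.25 q7 -1.73
```

Call:
move_arm(
  increments=[
    {"offset":[0,-0.0003,0],"yaw":0,"jaw":59},
    {"offset":[0,-0.0005,0],"yaw":0,"jaw":61},
    {"offset":[0,-0.0007,0],"yaw":0,"jaw":63},
    {"offset":[0,-0.0009,0],"yaw":0,"jaw":65},
    {"offset":[0,-0.0011,0],"yaw":0,"jaw":67},
  ],
)

```text
clock: 5.93
position: [0.5631, -0.0558, 0.1087]
ee_rot: [-0.01, -0.707, 0.708, 0.008]
ft_force: [-0.5, 0.8, -2.0]
grip_width: 0.739
```

```bash
python3 -c "
from h import *
st()"
```

```text
t 5.93 p [ 0.5631 -0.0558  0.1087] zang -91.49 tilt 0.0036 -0.0014 F [-0.5  0.8 -2. ] Ftool [ 0.5  2.  -0.8] M [ 0.03  0.03 -0.01] mm 62.82 q7 -1.73
```

Call:
move_arm(
  increments=[
    {"offset":[0,0,0],"yaw":0,"jaw":69},
    {"offset":[0,-0.0001,0],"yaw":0,"jaw":71},
    {"offset":[0,-0.0002,0],"yaw":0,"jaw":73},
    {"offset":[0,-0.0003,0],"yaw":0,"jaw":75},
    {"offset":[0,-0.0005,0],"yaw":0,"jaw":77},
    {"offset":[0,-0.0007,0],"yaw":0,"jaw":79},
  ],
)

```text
clock: 6.43
position: [0.5632, -0.0558, 0.1095]
ee_rot: [-0.011, -0.707, 0.708, 0.008]
ft_force: [-1.4, -0.3, 2.3]
grip_width: 0.697
```

```bash
python3 -c "
from h import *
st()"
```

```text
t 6.43 p [ 0.5632 -0.0558  0.1095] zang -91.49 tilt 0.0037 -0.0015 F [-1.4 -0.3  2.3] Ftool [ 1.4 -2.3  0.3] M [0.05 0.29 0.02] mm 59.22 q7 -1.73
```

Call:
move_arm(
  increments=[
    {"offset":[0,-0.0003,0],"yaw":0,"jaw":81},
    {"offset":[0,-0.0005,0],"yaw":0,"jaw":83},
    {"offset":[0,-0.0007,0],"yaw":0,"jaw":85},
    {"offset":[0,-0.0008,0],"yaw":0,"jaw":87},
    {"offset":[0,-0.0008,0],"yaw":0,"jaw":88},
  ],
)

```text
clock: 6.85
position: [0.5631, -0.0557, 0.1103]
ee_rot: [-0.01, -0.707, 0.708, 0.008]
ft_force: [-0.9, -0.7, 1.6]
grip_width: 0.659
```

```bash
python3 -c "
from h import *
st();c=manip.camera('wrist'); save(c,'w4.png',(160,120,480,400),2);o=st();capfit2(c,o)"
```

```text
t 6.85 p [ 0.5631 -0.0557  0.1103] zang -91.49 tilt 0.0036 -0.0014 F [-0.9 -0.7  1.6] Ftool [ 0.9 -1.6  0.7] M [ 0.07  0.12 -0.  ] mm 55.97 q7 -1.73
t 6.9 p [ 0.5631 -0.0558  0.1103] zang -91.49 tilt 0.0036 -0.0015 F [-1.  -0.6  1.8] Ftool [ 1.  -1.8  0.7] M [0.04 0.16 0.  ] mm 55.68 q7 -1.73
top 11017 mid [ 0.5633 -0.0557  0.1171] size [0.0458 0.047  0.0038]
tab -1 387 [ 0.5673 -0.0288  0.1057] radial [0.0249 0.0275 0.0289]
tab 1 392 [ 0.5659 -0.0826  0.1059] radial [0.024  0.0265 0.0277]
mid [ 0.5666 -0.0557  0.1058] yaw err deg 1.47
```

Call:
move_arm(
  increments=[
    {"offset":[0,0,0],"yaw":-1,"jaw":90},
    {"offset":[0,0,0],"yaw":-2.5,"jaw":90},
    {"offset":[0,0,0],"yaw":-4,"jaw":90},
    {"offset":[0,0,0],"yaw":-6,"jaw":90},
  ],
  squeeze=25,
)

```text
clock: 7.23
position: [0.5637, -0.0557, 0.1106]
ee_rot: [0.027, -0.706, 0.707, -0.03]
ft_force: [2.5, 1.3, 2.0]
grip_width: 0.657
```

```bash
python3 -c "
from h import *
st()"
```

```text
t 7.23 p [ 0.5637 -0.0557  0.1106] zang -85.33 tilt 0.0049 -0.0013 F [2.5 1.3 2. ] Ftool [-2.6 -2.  -1. ] M [ 0.2  -0.4  -0.04] mm 55.87 q7 -1.62
```

Call:
move_arm(
  increments=[
    {"offset":[0,0,0],"yaw":-2,"jaw":90},
    {"offset":[0,0,0],"yaw":-4,"jaw":90},
    {"offset":[0,0,0],"yaw":-6,"jaw":90},
    {"offset":[0,0,0],"yaw":-8,"jaw":90},
    {"offset":[0,0,0],"yaw":-10,"jaw":90},
    {"offset":[0,0,0],"yaw":-12,"jaw":90},
    {"offset":[0,0,0],"yaw":-14,"jaw":90},
    {"offset":[0,0,0],"yaw":-16,"jaw":90},
  ],
)

```text
clock: 7.9
position: [0.564, -0.0555, 0.1106]
ee_rot: [0.126, -0.695, 0.696, -0.13]
ft_force: [1.7, 0.8, 3.0]
grip_width: 0.651
```

```bash
python3 -c "
from h import *
st();c=manip.camera('wrist'); save(c,'w5.png',(160,120,480,400),2)"
```

```text
t 7.9 p [ 0.564  -0.0555  0.1106] zang -69.14 tilt 0.0055 -0.001 F [1.7 0.8 3. ] Ftool [-1.9 -2.9 -0.1] M [ 0.22 -0.3  -0.01] mm 55.36 q7 -1.36
```

View pics/w5.png

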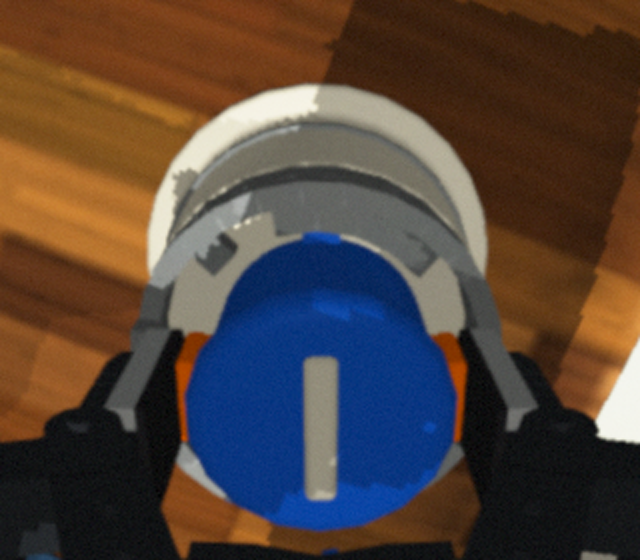

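Call:
move_arm(
  increments=[
    {"offset":[0,0,0],"yaw":-2,"jaw":90},
    {"offset":[0.0002,0,0],"yaw":-4,"jaw":90},
    {"offset":[0.0004,0,0],"yaw":-6,"jaw":90},
    {"offset":[0.0006,0,0],"yaw":-8,"jaw":90},
    {"offset":[0.0006,0,0],"yaw":-10,"jaw":90},
    {"offset":[0.0006,0,0],"yaw":-11.5,"jaw":90},
    {"offset":[0.0006,0,0],"yaw":-13,"jaw":90},
  ],
)

```text
clock: 8.53
position: [0.5636, -0.0556, 0.1106]
ee_rot: [0.205, -0.675, 0.677, -0.209]
ft_force: [2.2, 1.4, 2.1]
grip_width: 0.654
```

```bash
python3 -c "
from h import *
st()"
```

```text
t 8.53 p [ 0.5636 -0.0556  0.1106] zang -55.89 tilt 0.0058 -0.0008 F [2.2 1.4 2.1] Ftool [-2.6 -2.1  0.1] M [ 0.3  -0.27 -0.01] mm 55.59 q7 -1.14
```

Call:
move_arm(
  increments=[
    {"offset":[0,0,0],"yaw":-1,"jaw":90},
    {"offset":[0,0,0],"yaw":-2,"jaw":90},
    {"offset":[0.0002,0,0],"yaw":-3,"jaw":90},
    {"offset":[0.0002,0,0],"yaw":-4,"jaw":90},
    {"offset":[0.0002,0,0],"yaw":-5,"jaw":90},
  ],
)

```text
clock: 8.95
position: [0.5634, -0.0554, 0.1106]
ee_rot: [0.235, -0.665, 0.667, -0.239]
ft_force: [1.7, 2.3, 1.1]
grip_width: 0.651
```

```bash
python3 -c "
from h import *
st()"
```

```text
t 8.95 p [ 0.5634 -0.0554  0.1106] zang -50.79 tilt 0.0059 -0.0006 F [1.7 2.3 1.1] Ftool [-2.8 -1.  -0.6] M [ 0.47 -0.32 -0.03] mm 55.33 q7 -1.05
```

Call:
move_arm(
  increments=[
    {"offset":[0,0,0],"yaw":-1,"jaw":90},
    {"offset":[0,0,0],"yaw":-2,"jaw":90},
    {"offset":[0,0,0],"yaw":-3,"jaw":90},
    {"offset":[0,0,0],"yaw":-4,"jaw":90},
    {"offset":[0,0,0],"yaw":-5,"jaw":90},
  ],
)

```text
clock: 9.37
position: [0.5634, -0.0553, 0.1106]
ee_rot: [0.265, -0.654, 0.656, -0.269]
ft_force: [1.8, 2.8, 1.8]
grip_width: 0.65
```

```bash
python3 -c "
from h import *
st()"
```

```text
t 9.37 p [ 0.5634 -0.0553  0.1106] zang -45.69 tilt 0.0058 -0.0003 F [1.8 2.8 1.8] Ftool [-3.3 -1.8 -0.7] M [ 0.61 -0.18 -0.05] mm 55.22 q7 -0.97
```

Call:
move_arm(
  increments=[
    {"offset":[-0.0002,0,0],"yaw":-1,"jaw":90},
    {"offset":[-0.0004,0,-0.0001],"yaw":-2,"jaw":90},
    {"offset":[-0.0005,0,-0.0002],"yaw":-3,"jaw":90},
    {"offset":[-0.0005,0,-0.0002],"yaw":-4,"jaw":90},
    {"offset":[-0.0005,0,-0.0002],"yaw":-5,"jaw":90},
  ],
)

```text
clock: 9.78
position: [0.5635, -0.0547, 0.1106]
ee_rot: [0.294, -0.641, 0.643, -0.297]
ft_force: [-0.8, 2.2, 2.6]
grip_width: 0.651
```

```bash
python3 -c "
from h import *
st()"
```

```text
t 9.78 p [ 0.5635 -0.0547  0.1106] zang -40.6 tilt 0.0056 -0.0003 F [-0.8  2.2  2.6] Ftool [-1.1 -2.6 -2. ] M [ 0.53  0.2  -0.17] mm 55.35 q7 -0.89
```

Call:
move_arm(
  increments=[
    {"offset":[0,0,0],"yaw":-0.7,"jaw":90},
    {"offset":[0,0,0],"yaw":-1.4,"jaw":90},
    {"offset":[0,0,0],"yaw":-2,"jaw":90},
  ],
)

```text
clock: 10.03
position: [0.563, -0.0545, 0.1105]
ee_rot: [0.306, -0.636, 0.638, -0.308]
ft_force: [-2.4, 3.4, 5.2]
grip_width: 0.653
```

```bash
python3 -c "
from h import *
st()"
```

```text
t 10.03 p [ 0.563  -0.0545  0.1105] zang -38.54 tilt 0.0044 0.0001 F [-2.4  3.4  5.2] Ftool [-1.2 -5.2 -4. ] M [ 0.89  1.03 -0.32] mm 55.51 q7 -0.85
```

Call:
move_arm(
  increments=[
    {"offset":[0,0,0.0002],"yaw":-0.5,"jaw":90},
    {"offset":[0,0,0.0002],"yaw":-1,"jaw":90},
    {"offset":[0,0,0.0002],"yaw":-1.5,"jaw":90},
  ],
)

```text
clock: 10.28
position: [0.5625, -0.0542, 0.1105]
ee_rot: [0.315, -0.632, 0.633, -0.317]
ft_force: [-4.9, 4.5, 7.9]
grip_width: 0.65
```

```bash
python3 -c "
from h import *
st();c=manip.camera('wrist'); save(c,'w6.png',(160,120,480,400),2);o=st();capfit2(c,o)"
```

```text
t 10.28 p [ 0.5625 -0.0542  0.1105] zang -36.99 tilt 0.0029 0.0005 F [-4.9  4.5  7.9] Ftool [-0.6 -8.  -6.6] M [ 1.    1.36 -0.44] mm 55.28 q7 -0.83
t 10.33 p [ 0.5625 -0.0542  0.1105] zang -36.95 tilt 0.0028 0.0005 F [-4.1  4.7  6.2] Ftool [-1.3 -6.2 -6.1] M [ 0.89  1.27 -0.38] mm 55.35 q7 -0.83
top 11008 mid [ 0.5628 -0.055   0.1171] size [0.0467 0.0467 0.0038]
tab -1 372 [ 0.5439 -0.0352  0.1056] radial [0.0239 0.0264 0.0399]
tab 1 361 [ 0.5862 -0.0682  0.1056] radial [0.0249 0.0273 0.0284]
mid [ 0.5651 -0.0517  0.1056] yaw err deg -52.07
ridge 1154 [ 0.5628 -0.0548  0.1195] 52.39
```

View pics/w6.png

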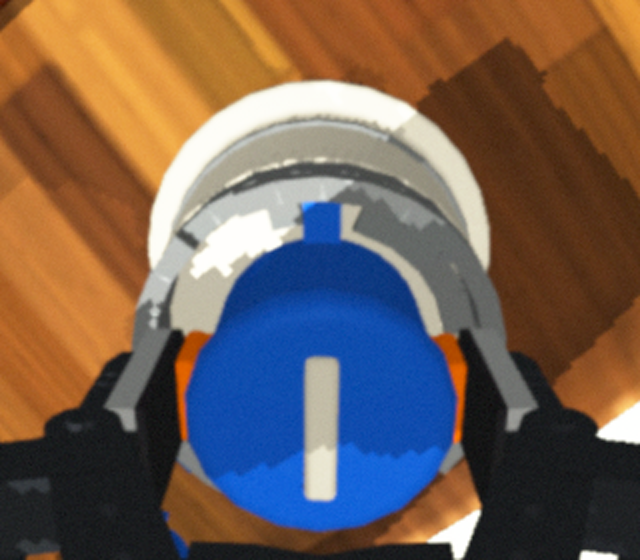

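Call:
move_arm(
  increments=[
    {"offset":[0,-0.0002,-0.0004],"yaw":0,"jaw":90},
    {"offset":[0,-0.0004,-0.0008],"yaw":-0.3,"jaw":90},
    {"offset":[0,-0.0004,-0.0008],"yaw":-0.6,"jaw":90},
    {"offset":[0,-0.0004,-0.0008],"yaw":-1,"jaw":90},
  ],
)

```text
clock: 10.67
position: [0.5619, -0.054, 0.1107]
ee_rot: [0.32, -0.63, 0.63, -0.322]
ft_force: [1.4, 1.7, -0.6]
grip_width: 0.652
```

```bash
python3 -c "
from h import *
st();c=manip.camera('wrist');o=st();capfit2(c,o,ctr=(.5628,-.055))"
```

```text
t 10.67 p [ 0.5619 -0.054   0.1107] zang -35.95 tilt 0.0029 0.0005 F [ 1.4  1.7 -0.6] Ftool [-2.2  0.6  0.1] M [ 0.32 -0.41 -0.67] mm 55.42 q7 -0.81
t 10.72 p [ 0.5619 -0.054   0.1107] zang -35.91 tilt 0.0029 0.0005 F [ 2.4  1.  -2.9] Ftool [-2.2  2.9  1.4] M [ 0.3  -0.45 -0.64] mm 55.44 q7 -0.81
top 11036 mid [ 0.5623 -0.0547  0.1171] size [0.0469 0.0467 0.0038]
tab -1 368 [ 0.5432 -0.0351  0.1055] radial [0.0247 0.0273 0.0404]
tab 1 359 [ 0.5858 -0.0676  0.1057] radial [0.0241 0.0265 0.0275]
mid [ 0.5645 -0.0514  0.1056] yaw err deg -52.66
ridge 1144 [ 0.5622 -0.0544  0.1196] 53.25
```

Call:
move_arm(
  increments=[
    {"offset":[0,0,0],"yaw":-0.3,"jaw":90},
    {"offset":[0,0,0],"yaw":-0.3,"jaw":90},
    {"offset":[0,0,0],"yaw":0.5,"jaw":90},
    {"offset":[0,0,0],"yaw":1.3,"jaw":90},
    {"offset":[0,0,0],"yaw":2,"jaw":90},
    {"offset":[0,0,0],"yaw":2.3,"jaw":90},
    {"offset":[0,0,0],"yaw":2.3,"jaw":90},
  ],
)

```text
clock: 11.3
position: [0.5619, -0.0541, 0.1106]
ee_rot: [0.308, -0.636, 0.637, -0.31]
ft_force: [1.0, -0.7, -1.4]
grip_width: 0.649
```

```bash
python3 -c "
from h import *
st()"
```

```text
t 11.3 p [ 0.5619 -0.0541  0.1106] zang -38.23 tilt 0.0027 0.0 F [ 1.  -0.7 -1.4] Ftool [-0.1  1.4  1.2] M [ 0.1  -0.14 -0.03] mm 55.16 q7 -0.85
```

Call:
move_arm(
  increments=[
    {"offset":[0,-0.0005,0],"yaw":0,"jaw":90},
    {"offset":[0,-0.001,0],"yaw":0,"jaw":90},
    {"offset":[0,-0.002,0],"yaw":0,"jaw":90},
    {"offset":[0,-0.003,0],"yaw":0,"jaw":90},
  ],
)

```text
clock: 11.63
position: [0.5617, -0.0544, 0.1136]
ee_rot: [0.308, -0.636, 0.637, -0.309]
ft_force: [1.0, -0.3, -2.4]
grip_width: 0.648
```

```bash
python3 -c "
from h import *
st();c=manip.camera('wrist');o=st();capfit2(c,o,ctr=(.5628,-.055),ztop=.121)"
```

```text
t 11.63 p [ 0.5617 -0.0544  0.1136] zang -38.24 tilt 0.0023 -0.0001 F [ 1.  -0.3 -2.4] Ftool [-0.3  2.4  1. ] M [-0.09 -0.13 -0.05] mm 55.05 q7 -0.85
t 11.68 p [ 0.5618 -0.0543  0.1138] zang -38.24 tilt 0.0026 -0.0002 F [-1.2 -1.1 -1.8] Ftool [ 1.6  1.8 -0.3] M [-0.09  0.09  0.05] mm 55.23 q7 -0.85
top 11093 mid [ 0.5621 -0.0549  0.1202] size [0.0468 0.0467 0.004 ]
tab -1 357 [ 0.5434 -0.035   0.1087] radial [0.0248 0.0273 0.0408]
tab 1 371 [ 0.5852 -0.0687  0.1091] radial [0.024  0.0265 0.0277]
mid [ 0.5643 -0.0518  0.1089] yaw err deg -51.15
ridge 1082 [ 0.5618 -0.0551  0.1228] 51.58
```

Cap rises freely (top +3 mm, low forces). I'll keep lifting straight.

Call:
move_arm(
  increments=[
    {"offset":[0,-0.003,0],"yaw":0,"jaw":90},
    {"offset":[0,-0.007,0],"yaw":0,"jaw":90},
    {"offset":[0,-0.012,0],"yaw":0,"jaw":90},
    {"offset":[0,-0.017,0],"yaw":0,"jaw":90},
    {"offset":[0,-0.022,0],"yaw":0,"jaw":90},
    {"offset":[0,-0.028,0],"yaw":0,"jaw":90},
    {"offset":[0,-0.034,0],"yaw":0,"jaw":90},
    {"offset":[0,-0.04,0],"yaw":0,"jaw":90},
    {"offset":[0,-0.046,0],"yaw":0,"jaw":90},
    {"offset":[0,-0.052,0],"yaw":0,"jaw":90},
  ],
)

```text
clock: 12.52
position: [0.5617, -0.0543, 0.1666]
ee_rot: [0.308, -0.636, 0.637, -0.31]
ft_force: [-0.2, -0.1, -1.6]
grip_width: 0.652
```

```bash
python3 -c "
from h import *
st();c=manip.camera('wrist');o=st();capfit2(c,o,ctr=(.5628,-.055),ztop=.1725)"
```

```text
t 12.52 p [ 0.5617 -0.0543  0.1666] zang -38.23 tilt 0.0028 -0.0002 F [-0.2 -0.1 -1.6] Ftool [ 0.2  1.6 -0.1] M [ 0.07  0.07 -0.06] mm 55.42 q7 -0.81
t 12.57 p [ 0.5622 -0.0543  0.1677] zang -38.23 tilt 0.0042 -0.0004 F [ 1.  -0.  -0.1] Ftool [-0.6  0.2  0.8] M [-0.01 -0.05  0.04] mm 55.33 q7 -0.81
top 10608 mid [ 0.5626 -0.0543  0.1728] size [0.0478 0.0469 0.0053]
tab -1 351 [ 0.5437 -0.0351  0.1626] radial [0.0241 0.0266 0.0393]
tab 1 384 [ 0.5861 -0.0686  0.1627] radial [0.0247 0.0272 0.0386]
mid [ 0.5649 -0.0518  0.1627] yaw err deg -51.72
ridge 217 [ 0.5609 -0.0571  0.1761] 51.65
```

Call:
move_arm(
  increments=[
    {"offset":[-0.005,-0.003,-0.005],"yaw":0,"jaw":90},
    {"offset":[-0.015,-0.003,-0.015],"yaw":0,"jaw":90},
    {"offset":[-0.03,-0.003,-0.03],"yaw":0,"jaw":90},
    {"offset":[-0.048,-0.003,-0.048],"yaw":0,"jaw":90},
    {"offset":[-0.067,-0.003,-0.067],"yaw":0,"jaw":90},
    {"offset":[-0.086,-0.003,-0.086],"yaw":0,"jaw":90},
    {"offset":[-0.105,-0.003,-0.105],"yaw":0,"jaw":90},
    {"offset":[-0.123,-0.003,-0.123],"yaw":0,"jaw":90},
    {"offset":[-0.138,-0.003,-0.138],"yaw":0,"jaw":90},
    {"offset":[-0.148,-0.003,-0.148],"yaw":0,"jaw":90},
  ],
)

```text
clock: 13.4
position: [0.5365, 0.1569, 0.1708]
ee_rot: [0.308, -0.635, 0.636, -0.311]
ft_force: [-0.1, 0.4, -1.7]
grip_width: 0.654
```

Call:
move_arm(
  increments=[
    {"offset":[0,0,0],"jaw":90},
    {"offset":[0,0,0],"jaw":90},
    {"offset":[0,0,0],"jaw":90},
  ],
)

```text
invalid input at $.increments[0]: expected keys offset, yaw, jaw
```

```bash
python3 - <<'E'
from h import *
o=st(); c=manip.camera("top"); K=c["intrinsics"]; save(c,"t2.png",(150,130,470,400),2)
hsv=cv2.cvtColor(c["pixels"],cv2.COLOR_RGB2HSV)
for n in("egg_cup","timer","tomato_tin"):
    r=manip.spot_point(c,n)[:1]; print(n,[(np.round(x["centre"]),x["confidence"]) for x in r])
c=manip.camera("wrist"); o=st(); capfit2(c,o,ctr=tuple(o["position"][:2]),ztop=o["position"][2]+.0073)
E
```

```text
t 13.4 p [0.5365 0.1569 0.1708] zang -38.06 tilt 0.0041 0.0005 F [-0.1  0.4 -1.7] Ftool [-0.3  1.7 -0.3] M [ 0.04  0.03 -0.01] mm 55.57 q7 -1.22
egg_cup [(array([324., 360.]), 0.79)]
timer []
tomato_tin [(array([298., 164.]), 0.79)]
t 13.65 p [0.5376 0.1529 0.1704] zang -38.26 tilt 0.004 -0.001 F [ 0.  -0.2 -0.8] Ftool [0.1 0.8 0.1] M [ 0.03 -0.04  0.01] mm 55.45 q7 -1.21
top 10997 mid [0.538  0.1523 0.1769] size [0.0465 0.0465 0.0039]
tab -1 386 [0.5189 0.1721 0.1652] radial [0.0233 0.0257 0.0391]
tab 1 379 [0.5612 0.1385 0.1655] radial [0.0257 0.0281 0.0294]
mid [0.5401 0.1553 0.1654] yaw err deg -51.59
ridge 1023 [0.5376 0.1521 0.1794] 51.83
```

View pics/t2.png

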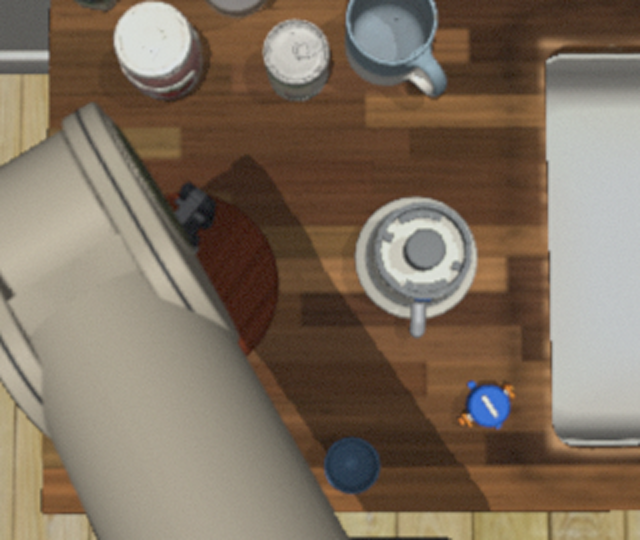

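Call:
move_arm(
  increments=[
    {"offset":[0,0.006,0],"yaw":0,"jaw":90},
    {"offset":[0,0.016,0],"yaw":0,"jaw":90},
    {"offset":[0,0.028,0],"yaw":0,"jaw":90},
    {"offset":[0,0.042,0],"yaw":0,"jaw":90},
    {"offset":[0,0.056,0],"yaw":0,"jaw":90},
    {"offset":[0,0.07,0],"yaw":0,"jaw":90},
    {"offset":[0,0.083,0],"yaw":0,"jaw":90},
    {"offset":[0,0.093,0],"yaw":0,"jaw":90},
    {"offset":[0,0.1,0],"yaw":0,"jaw":90},
    {"offset":[0,0.1,0],"yaw":0,"jaw":90},
  ],
)

```text
clock: 14.48
position: [0.5372, 0.1526, 0.0687]
ee_rot: [0.308, -0.636, 0.637, -0.309]
ft_force: [-1.1, -0.2, -0.6]
grip_width: 0.655
```

Call:
move_arm(
  increments=[
    {"offset":[0,0.001,0],"yaw":0,"jaw":90},
    {"offset":[0,0.001,0],"yaw":0,"jaw":90},
  ],
)

```text
clock: 14.65
position: [0.5373, 0.1527, 0.0679]
ee_rot: [0.308, -0.636, 0.637, -0.309]
ft_force: [0.1, -0.5, -1.6]
grip_width: 0.651
```

```bash
python3 - <<'E'
from h import *
o=st(); c=manip.camera("wrist"); o=st(); capfit2(c,o,ctr=tuple(o["position"][:2]),ztop=o["position"][2]+.0073); save(c,"w7.png")
E
```

```text
t 14.65 p [0.5373 0.1527 0.0679] zang -38.25 tilt 0.002 -0.0012 F [ 0.1 -0.5 -1.6] Ftool [0.3 1.6 0.4] M [-0.03 -0.02  0.  ] mm 55.37 q7 -1.29
t 14.7 p [0.5375 0.1527 0.0681] zang -38.25 tilt 0.0024 -0.0012 F [-0.8  0.4 -0. ] Ftool [ 0.2  0.  -0.8] M [ 0.01 -0.02  0.02] mm 55.22 q7 -1.29
top 10999 mid [0.5378 0.1521 0.0746] size [0.0466 0.0465 0.0039]
tab -1 381 [0.5187 0.1716 0.063 ] radial [0.0237 0.0262 0.0392]
tab 1 390 [0.561  0.1382 0.0633] radial [0.0252 0.0277 0.0289]
mid [0.5398 0.1549 0.0632] yaw err deg -51.75
ridge 1068 [0.5376 0.152  0.0771] 51.69
```

View pics/w7.png

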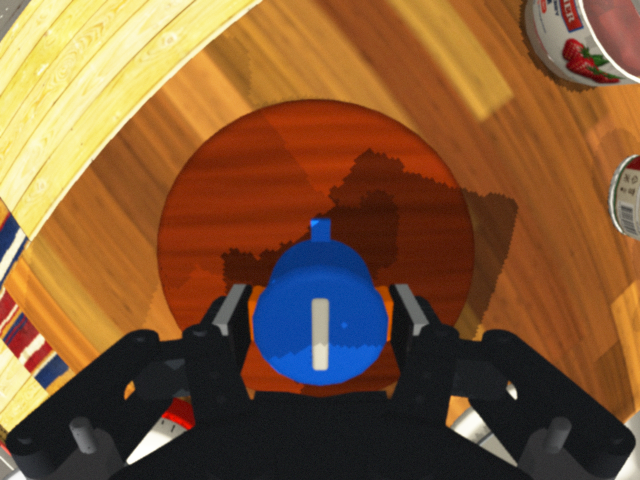

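Call:
move_arm(
  increments=[
    {"offset":[0,0.002,0],"yaw":0,"jaw":90},
    {"offset":[0,0.004,0],"yaw":0,"jaw":90},
    {"offset":[0,0.0055,0],"yaw":0,"jaw":90},
    {"offset":[0,0.007,0],"yaw":0,"jaw":90},
    {"offset":[0,0.0075,0],"yaw":0,"jaw":90},
    {"offset":[0,0.008,0],"yaw":0,"jaw":90},
    {"offset":[0,0.008,0],"yaw":0,"jaw":90},
  ],
)

```text
clock: 15.28
position: [0.5374, 0.1527, 0.06]
ee_rot: [0.308, -0.635, 0.637, -0.309]
ft_force: [0.5, -0.5, -1.1]
grip_width: 0.646
```

```bash
python3 -c "
from h import *
st()"
```

```text
t 15.28 p [0.5374 0.1527 0.06  ] zang -38.25 tilt 0.0023 -0.0012 F [ 0.5 -0.5 -1.1] Ftool [0.1 1.1 0.7] M [ 0.01  0.05 -0.03] mm 54.91 q7 -1.29
```

Call:
move_arm(
  increments=[
    {"offset":[0,0.0004,0],"yaw":0,"jaw":90},
    {"offset":[0,0.0008,0],"yaw":0,"jaw":90},
    {"offset":[0,0.0012,0],"yaw":0,"jaw":90},
    {"offset":[0,0.0015,0],"yaw":0,"jaw":90},
  ],
)

```text
clock: 15.62
position: [0.5375, 0.1527, 0.0588]
ee_rot: [0.308, -0.635, 0.637, -0.309]
ft_force: [-1.9, -0.7, 5.3]
grip_width: 0.65
```

```bash
python3 -c "
from h import *
st()"
```

```text
t 15.62 p [0.5375 0.1527 0.0588] zang -38.26 tilt 0.0024 -0.0013 F [-1.9 -0.7  5.3] Ftool [ 1.8 -5.3 -1. ] M [-0.14  0.57  0.02] mm 55.26 q7 -1.3
```

Call:
move_arm(
  increments=[
    {"offset":[0,-0.0002,0],"yaw":0,"jaw":86},
    {"offset":[0,-0.0002,0],"yaw":0,"jaw":83},
    {"offset":[0,0,0],"yaw":0,"jaw":80},
    {"offset":[0,0.0003,0],"yaw":0,"jaw":77},
    {"offset":[0,0.0006,0],"yaw":0,"jaw":74},
    {"offset":[0,0.0009,0],"yaw":0,"jaw":71},
  ],
  squeeze=20,
)

```text
clock: 16.12
position: [0.5375, 0.1527, 0.0578]
ee_rot: [0.308, -0.635, 0.637, -0.309]
ft_force: [-0.5, 0.9, -0.9]
grip_width: 0.72
```

```bash
python3 -c "
from h import *
st()"
```

```text
t 16.12 p [0.5375 0.1527 0.0578] zang -38.25 tilt 0.0023 -0.0013 F [-0.5  0.9 -0.9] Ftool [-0.4  0.9 -0.9] M [ 0.01 -0.    0.02] mm 61.17 q7 -1.3
```

Call:
move_arm(
  increments=[
    {"offset":[0,0.0004,0],"yaw":0,"jaw":68},
    {"offset":[0,0.0007,0],"yaw":0,"jaw":65},
    {"offset":[0,0.0011,0],"yaw":0,"jaw":62},
    {"offset":[0,0.0014,0],"yaw":0,"jaw":59},
    {"offset":[0,0.0017,0],"yaw":0,"jaw":56},
    {"offset":[0,0.002,0],"yaw":0,"jaw":53},
    {"offset":[0,0.002,0],"yaw":0,"jaw":47},
    {"offset":[0,0.002,0],"yaw":0,"jaw":35},
    {"offset":[0,0.002,0],"yaw":0,"jaw":20},
    {"offset":[0,0.002,0],"yaw":0,"jaw":0},
  ],
)

```text
clock: 16.95
position: [0.5376, 0.1527, 0.0559]
ee_rot: [0.308, -0.635, 0.637, -0.309]
ft_force: [0.0, 0.3, 0.8]
grip_width: 1.001
```

Call:
move_arm(
  increments=[
    {"offset":[0,0,0],"yaw":0,"jaw":0},
    {"offset":[0,0,0],"yaw":0,"jaw":0},
    {"offset":[0,0,0],"yaw":0,"jaw":0},
  ],
)

```text
clock: 17.2
position: [0.5376, 0.1527, 0.0559]
ee_rot: [0.308, -0.635, 0.637, -0.309]
ft_force: [0.1, 0.6, -0.4]
grip_width: 1.004
```

```bash
python3 - <<'E'
from h import *
st(); c=manip.camera("wrist"); o=st(); capfit2(c,o,ctr=tuple(o["position"][:2]),ztop=.066)
E
```

```text
t 17.2 p [0.5376 0.1527 0.0559] zang -38.26 tilt 0.0026 -0.0012 F [ 0.1  0.6 -0.4] Ftool [-0.5  0.4 -0.4] M [ 0.02 -0.05 -0.  ] mm 85.36 q7 -1.3
t 17.25 p [0.5376 0.1527 0.0559] zang -38.26 tilt 0.0026 -0.0012 F [0.1 0.7 0.3] Ftool [-0.6 -0.3 -0.3] M [ 0.03 -0.03  0.05] mm 85.1 q7 -1.3
top 11377 mid [0.538  0.152  0.0652] size [0.0467 0.0466 0.0039]
tab -1 897 [0.5131 0.1728 0.0522] radial [0.0286 0.0305 0.042 ]
tab 1 881 [0.5637 0.1332 0.0521] radial [0.03   0.0318 0.0435]
mid [0.5384 0.153  0.0522] yaw err deg -51.95
ridge 1108 [0.5376 0.1517 0.0678] 52.2
```

Cap stands free: its top is at 0.065 (0.066 expected) and centred. I'm retreating straight up, then clearing the arm for a last top view.

Call:
move_arm(
  increments=[
    {"offset":[0,-0.006,0],"yaw":0,"jaw":0},
    {"offset":[0,-0.018,0],"yaw":0,"jaw":0},
    {"offset":[0,-0.034,0],"yaw":0,"jaw":0},
    {"offset":[0,-0.054,0],"yaw":0,"jaw":0},
    {"offset":[0,-0.076,0],"yaw":0,"jaw":0},
    {"offset":[0,-0.1,0],"yaw":0,"jaw":0},
    {"offset":[0,-0.124,0],"yaw":0,"jaw":0},
    {"offset":[0,-0.146,0],"yaw":0,"jaw":0},
    {"offset":[0,-0.164,0],"yaw":0,"jaw":0},
    {"offset":[0,-0.175,0],"yaw":0,"jaw":0},
  ],
)

```text
clock: 18.08
position: [0.5377, 0.1535, 0.2343]
ee_rot: [0.307, -0.635, 0.637, -0.31]
ft_force: [0.4, -0.7, 0.2]
grip_width: 0.998
```

Call:
move_arm(
  increments=[
    {"offset":[0.005,0,0.005],"yaw":0,"jaw":0},
    {"offset":[0.018,0,0.018],"yaw":0,"jaw":0},
    {"offset":[0.036,0,0.036],"yaw":0,"jaw":0},
    {"offset":[0.056,0,0.056],"yaw":0,"jaw":0},
    {"offset":[0.076,0,0.076],"yaw":0,"jaw":0},
    {"offset":[0.096,0,0.096],"yaw":0,"jaw":0},
    {"offset":[0.116,0,0.116],"yaw":0,"jaw":0},
    {"offset":[0.134,0,0.134],"yaw":0,"jaw":0},
    {"offset":[0.145,0,0.145],"yaw":0,"jaw":0},
    {"offset":[0.15,0,0.15],"yaw":0,"jaw":0},
  ],
)

```text
clock: 18.92
position: [0.5622, -0.0609, 0.2336]
ee_rot: [0.306, -0.636, 0.638, -0.309]
ft_force: [-0.1, 0.3, -0.1]
grip_width: 1.002
```

```bash
python3 - <<'E'
from h import *
st(); c=manip.camera("scene"); save(c,"s2.png")
c=manip.camera("top")
for n in("egg_cup","timer","tomato_tin","cap","trivet"):
    print(n,[(np.round(x["centre"]),round(x["confidence"],2)) for x in manip.spot_point(c,n)[:2]])
E
```

```text
t 18.92 p [ 0.5622 -0.0609  0.2336] zang -38.47 tilt 0.0046 -0.0013 F [-0.1  0.3 -0.1] Ftool [-0.1  0.1 -0.3] M [-0.02 -0.01 -0.03] mm 85.18 q7 -0.77
egg_cup [(array([323., 361.]), 0.9)]
timer [(array([262., 364.]), 0.89)]
tomato_tin [(array([299., 163.]), 0.72)]
cap [(array([245., 275.]), 0.87)]
trivet [(array([244., 273.]), 0.64)]
```

View pics/s2.png

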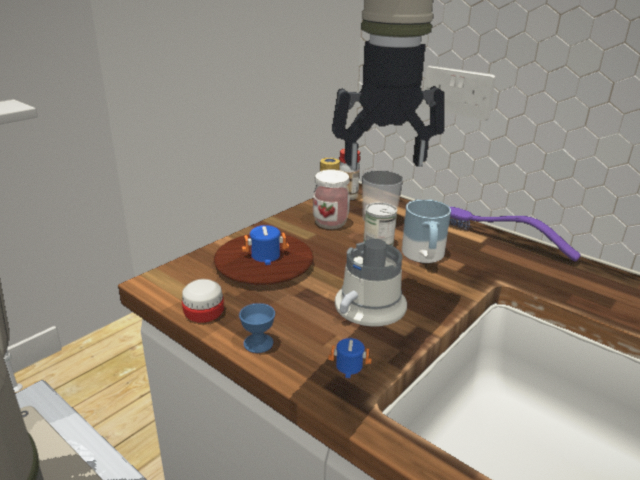

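The cap stands upright on the middle of the trivet at (265,245). The filter is open with its post showing at (375,255). The egg cup, timer, tin and small cap haven't moved, and the arm is clear of everything.

```bash
python3 -c "
from workcell import manip
print(manip.hand_in())"
```

```text
the job is handed in; nothing more can be done
None
```

The filter is open, and its blue cap stands upright on the trivet. I handed the job in at about 19 s on the robot's clock, against the limit of 72 s.

- **Squeeze:** I pressed both tabs home a bit at a time. They moved in evenly, and forces stayed at about 3 N or less.
- **Turn:** I turned the cap about 55° (0.97 rad) anticlockwise until it met the stop, felt as a moment rising to about 0.67 N m. The highest force I read was about 8 N, just before I re-centred the grip. I then eased back about 2° until the moment was gone.
- **Lift and placing:** The cap lifted freely, with 2–3 N or less. It touched down on the trivet with about 5 N, and I lowered the tool slightly while opening so the tabs weren't dragged.

**Last checks:**
- The cap's top is at 0.065 m (0.066 expected), within about 2 mm of the trivet's centre.
- The egg cup, timer and tin show within about 4 pixels of where they were, which is detector scatter. In the picture they and the small look-alike cap are where they started.
- The gripper is open and well clear of everything.
- One earlier timer detection came back empty because the arm was hiding it; it was found again at the end.
- One move call was refused for a missing key and moved nothing.

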